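# Uncover the spring cradle and hold the flask down in it

### The job

Lift the loose cover plate off the two pins of the teal cradle fixture, lay it flat on the cork mat and let go of it; then set the round green flask upright in the yellow spring ring that was under the cover, push it straight down until the ring reaches the bottom of its travel, and finish while still holding it pressed down there, so that I can fasten its strap. Leave the tumbler, the shaker cup and the carton where they are.

Things in the scene. Friction and masses are not known exactly. Their poses are not given: they have to be found in the camera images.
- housing: Fixture fixed to the bench (only its place and yaw vary from start to start): teal square open-sided housing 130 x 130 mm, 85 mm high, with an 84 x 84 mm square well in the middle of its top. Two steel pins, 8 mm thick, stand 14 mm above the top at (+52, +52) and (-52, -52) mm in its x and y. Origin: centre of the underside; z up.
- ring_seat (a point): Centre of the upper face of the yellow spring ring (outer diameter 76, inner 48, 8 mm thick) in the well. At rest 80 mm above the bench, 5 mm below the housing top, in the middle of the housing; it moves down with the ring. The round flask body centres itself in the ring, and its 32 mm foot passes into the hole.
- ring (a joint): How far the spring ring is pressed down, m: 0 at rest (up), 0.022 at its bottom stop. It moves straight down and springs back. It takes about 4 N to start it and 10 N to bring it to the stop, the flask's weight included; the flask's weight alone does not move it.
- cover_grip (a point): Centre of the handle bar of the loose cover plate (aluminium, 124 x 124 x 6 mm, about 0.25 kg). It lies on the housing top, its two 11 mm holes over the pins, square to the housing within the play. The black bar, 70 mm long, 14 mm wide, 12 mm high, runs along this point's x axis; the point is 32 mm above the plate's underside and 26 mm above its top, over the plate's middle. Open under the bar, so that fingers may reach 20 mm below the point beside it. z up.
- mat_top (a point): Centre of the upper face of the cork mat, fixed to the bench, 150 x 130 mm (x, y), 4 mm thick. The cover is to lie here.
- flask_mid (a point): Middle of the round green glass flask (rigid, closed, about 0.22 kg), on its axis 58 mm above its foot, half-way up; z is its axis, up. Total height 115 mm. Flat foot of 32 mm diameter; ball-shaped body of 68 mm diameter whose centre is 30 mm above the foot; straight neck of 24 mm diameter from 64 to 106 mm above the foot; lip of 30 mm diameter from 109 to the top. Starts standing on the bench. Seated in the ring its foot is 6 mm below the ring's upper face.
- tumbler: Bystander: clear glass tumbler, 72 mm diameter, 85 mm high, loose. Origin: centre of the underside.
- shaker: Bystander: dark magenta shaker cup, 72 mm diameter, 100 mm high, loose. Origin: centre of the underside.
- carton: Bystander: cardboard carton 90 x 90 x 55 mm, loose. Origin: centre of the underside.
Things that resemble listed ones, but are neither listed nor needed, are in the scene too. What is shaped like the part that bears cover_grip but blue or orange is not meant.

How it is judged:
By the outcome, as a careful person would: the job done as asked, in the order asked, and still so for the second after the job is handed in, while the arm keeps its last pose, push and grip.
It also fails if it takes over 64 s, if anything falls off the work surface, if the arm or the gripper's body presses on something with over 40 N, if the wrist force passes 120 N, or if a joint passes its speed limit or range.

### The arm

A 6-joint arm with a two-finger parallel gripper is mounted at the origin on the work surface. World frame = base frame: x ahead of the robot, y to its left, z up, the work surface at z = 0. Lengths are in m, angles in rad, forces in N, time in s.
With the tool pointing down it reaches from about 0.2 to 0.875 m from the base axis. Payload 3.4 kg.
Tool frame: the origin (TCP) lies at the very end of the fingers, on their centre line; the grasp point (between the pads) lies 19 mm behind it; x points along the fingers, y is the direction in which the jaws open and shut, and the axes are right-handed (so a half turn about x gives the same grasp; the last joint's range is limited). The gripper opens to 94 mm and grips with 3 to 60 N. Pads are 16 mm wide; open, the fingers measure 119 mm over their backs; the gripper's body (75 mm by 177 mm) begins 78 mm behind the grasp point.
Start: joints at [-1.233, 0.276, 1.505, -0, 1.361, -0.121], TCP at [0.255, -0.516, 0.205] pointing down, gripper open.
Joint ranges: [-2.89, 2.89], [-0.75, 2.08], [0.22, 2.7], [-1.18, 4.32], [0.11, 2.71], [-2.7, 2.7]. Speed limits (rad/s): [2.57, 2.57, 3.14, 3.14, 3.14, 3.14].

### API

Orientations are given as a unit quaternion [w, x, y, z].
In Python, from bench import status, eyes, env, models gives the robot as it stands.
- The arm moves only by the shell command python3 -m crank 'ROWS' [FORCE]. ROWS is JSON, a list of rows, each a list of 7 numbers: the shift along the world's x, y, z as a fraction of full scale, then the turn, a rotation vector about the world's x, y, z as a fraction of full scale, then the closure, from 0 (fully open) to 1 (shut). A call has exactly 8 rows; each row is the pose to reach, as a shift and turn from the pose commanded when the call began, turning the shorter way round; what a row does not reach only later rows make up. Full scale, the value 1, is 10 cm for a shift and 360 degrees for a turn. A row lasts 1/10 s, in which the tool goes at most 50 mm and 8.59 degrees, less where a joint would pass 70% of its speed; a pose out of reach is approached as far as the arm can. A call with a number of a shift or a turn outside -1 to 1 is refused whole. A call with a gripper value outside its range is refused whole. The fingers move at their own pace and stop on an object; FORCE is the grip in N (left out, the last holds). Time passes only in rows, so rows that repeat a pose let the fingers close, or fill a call up. It gives the time, the measured TCP pose, the force and the opening at its end, in the units of the state.
- status.get_obs(): the state, without advancing time (a new reading comes with each control period).
- eyes.read_camera(name): name is "scene" or "side" or "wrist"; returns the picture (480x640x3 uint8, red, green, blue); there is no depth.
- eyes.camera_params(name): a dict with "K" (3x3 intrinsics, pixels), "dist" ([k1, k2, p1, p2, k3] as OpenCV has them; the pictures are not rectified), "R" (3x3) and "t" (3): a world point X has camera coordinates R X + t; the wrist camera has in their place "hand_eye" (4x4, takes a point from camera to tool coordinates, whose origin is the TCP and whose axes are the tool frame's). Camera axes: x right, y down, z forward; pixel columns grow to the right and rows downward; lengths in m; the calibration is good to about 2 mm. A picture is of the moment at which its call begins: read the wrist's pose just before it. camera_params takes no time and is no camera call.
- env.close_job(): hands the job in, once; it reports no verdict.
Trained networks look in the newest picture that a camera, given by its name, has taken for a name from the list of things; names that differ only in an ending like _2 or _b are one class to them, and where a whole thing is asked for, a point or a joint stands for the part that bears it (a point fixed in the world has none). Each returns a list of dicts, best first, with "p" (0 to 1); they miss things now and then, are a little off and sometimes report something else, mostly with a low value. They report only what shows in the picture. A call takes as long as a camera call. They do not tell look-alikes from the thing itself.
- models.regions_of(camera, label): "mask" (480x640 bool, what is visible of it) and "box" ([left, top, right, bottom] in pixels, round what is visible of it).
- models.tip_of(camera, label): "point" ([column, row] in pixels: a listed point, or the origin of a listed thing).
The state is a dict: "t": time; "joint_positions": joint angles; "joint_velocities": joint speeds; "joint_torque": joint torques, N m; "tool_pos": TCP position; "ee_rot": TCP orientation; "force": force on the tool from outside, world axes, zero at the start; "moment": the same for the moment, N m; "width": finger opening in m.
Only numpy, scipy, OpenCV 4.12 (cv2) and the standard library are available. Lean on these libraries where they do the work, as an engineer would, in place of code of your own. Each camera call takes 0.05 s, during which the arm holds its last target.

## Working session

There is one attempt and no reset: what is moved stays moved. The work goes in short steps, Python scripts to look and compute and a shell command to move; the robot and the scene stay as the last step left them, time stands still between calls to the robot, and variables do not carry over. Pictures are saved under pics/ and viewed, and the job is handed in when it is done.

```bash
ls -la; mkdir -p pics; cat > h.py <<'E'
import numpy as np, cv2
from bench import status, eyes, env, models
E
python3 - <<'E'
from h import *
o=status.get_obs(); print(o)
for c in ["scene","side","wrist"]:
    im=eyes.read_camera(c); cv2.imwrite(f"pics/{c}0.png",im[:,:,::-1])
    p=eyes.camera_params(c); print(c,{k:np.round(v,4).tolist() for k,v in p.items()})
E
```

```text
total 12
drwxr-xr-x  3 agent agent 4096 Dec  7 14:29 .
drwxr-xr-x 23 root  root  4096 Dec  7 14:29 ..
drwxr-xr-x  2 agent agent 4096 Dec  7 14:29 pics
{'t': 0.0, 'joint_positions': array([-1.23300524e+00,  2.76581996e-01,  1.50611792e+00, -6.93668447e-08,
        1.36065818e+00, -1.20991041e-01]), 'joint_velocities': array([ 0.00119041,  0.00139493, -0.00010886,  0.00067764,  0.00070725,
       -0.00035245]), 'joint_torque': array([-2.95037344e-04, -4.04588628e+01, -2.37226045e+01,  7.00902008e-02,
        3.43913783e-02, -1.18608214e-04]), 'tool_pos': array([ 0.25445785, -0.51501585,  0.2046182 ]), 'ee_rot': array([-0.16016461, -0.68851632, -0.16140563,  0.68865143]), 'force': array([ 0.03104854,  0.21324653, -0.37284236]), 'moment': array([-0.04067616, -0.01138633,  0.02650194]), 'width': 0.09378718932532244}
scene {'K': [[452.6444, 0.0, 326.4578], [0.0, 452.6444, 227.8319], [0.0, 0.0, 1.0]], 'dist': [-0.1005, 0.0, 0.0, 0.0, 0.0], 'R': [[-0.3947, 0.9187, -0.0145], [0.6527, 0.2693, -0.7082], [-0.6467, -0.289, -0.7059]], 't': [0.2797, -0.2521, 1.5004]}
side {'K': [[455.558, 0.0, 315.7001], [0.0, 455.558, 229.1221], [0.0, 0.0, 1.0]], 'dist': [-0.098, 0.0, 0.0, 0.0, 0.0], 'R': [[-0.9962, -0.0842, -0.0216], [-0.0349, 0.6147, -0.788], [0.0796, -0.7843, -0.6153]], 't': [0.5137, 0.1538, 1.0071]}
wrist {'K': [[405.1005, 0.0, 322.0526], [0.0, 405.1005, 236.6479], [0.0, 0.0, 1.0]], 'dist': [-0.0282, 0.0, 0.0, 0.0, 0.0], 'hand_eye': [[-0.001, -0.2337, 0.9723, -0.1787], [1.0, -0.0, 0.0011, -0.0015], [-0.0002, 0.9723, 0.2337, -0.0679], [0.0, 0.0, 0.0, 1.0]]}
```

View pics/scene0.png

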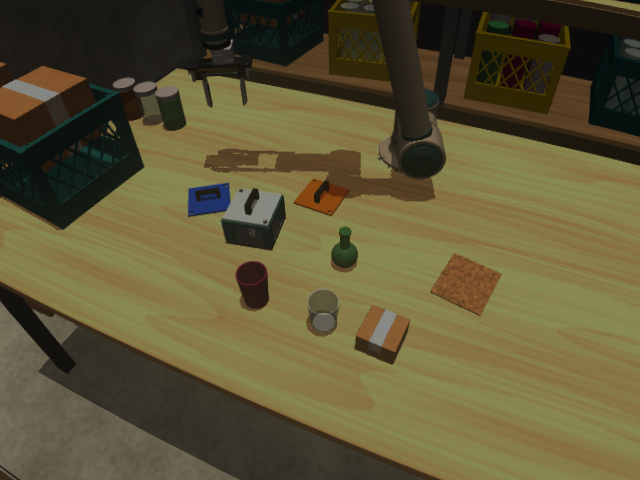

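View pics/side0.png

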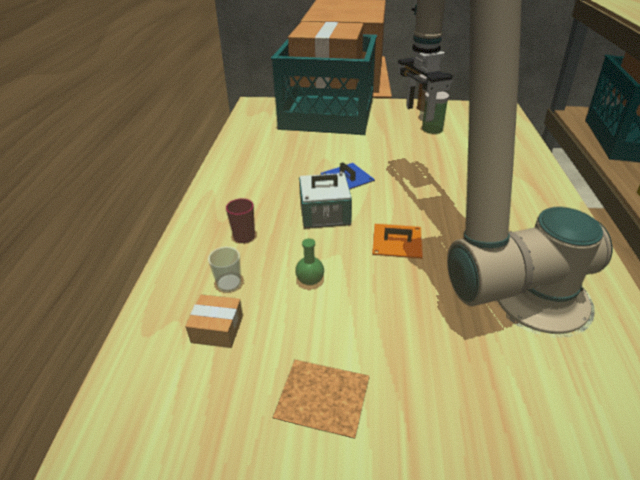

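View pics/wrist0.png

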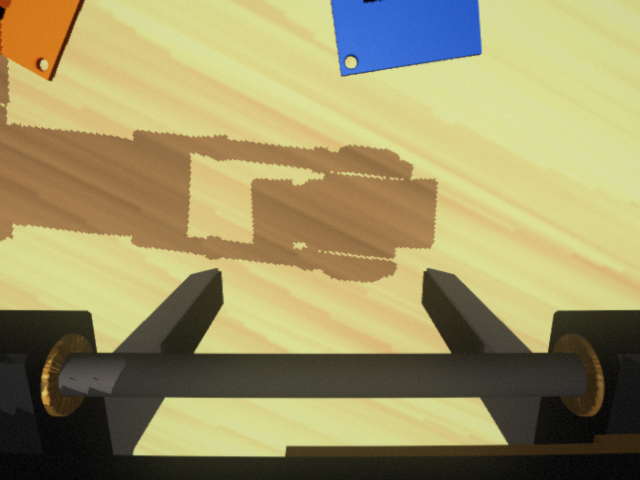

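The scene view shows the grey cover on the teal housing at about (255,210) with its bar at (252,201). The blue look-alike is at (210,198) and the orange one at (322,195). The flask is at (345,250), the mat at (467,283), the shaker at (253,285), the tumbler at (323,310) and the carton at (383,332). Next I locate these in both fixed cameras.

```bash
cat >> h.py <<'E'
def und(c,px):
    p=eyes.camera_params(c)
    return cv2.undistortPoints(np.array([[px]],float),p["K"],p["dist"])[0,0]
def ray(c,px,pose=None):
    p=eyes.camera_params(c); n=und(c,px); d=np.array([n[0],n[1],1.])
    if c=="wrist":
        H=p["hand_eye"]; R=quat(pose[1]); 
        return R@H[:3,3]+pose[0], R@H[:3,:3]@d
    return -p["R"].T@p["t"], p["R"].T@d
def quat(q):
    from scipy.spatial.transform import Rotation
    return Rotation.from_quat([q[1],q[2],q[3],q[0]]).as_matrix()
def tri(rays):
    A=np.zeros((3,3)); b=np.zeros(3)
    for o,d in rays:
        d=d/np.linalg.norm(d); P=np.eye(3)-np.outer(d,d); A+=P; b+=P@o
    X=np.linalg.solve(A,b)
    return X,[np.linalg.norm(np.cross(X-o,d/np.linalg.norm(d))) for o,d in rays]
def plane(r,z):
    o,d=r; return o+d*(z-o[2])/d[2]
def proj(c,X,pose=None):
    p=eyes.camera_params(c); X=np.array(X,float).reshape(-1,3)
    if c=="wrist":
        H=p["hand_eye"]; R=quat(pose[1]); 
        Xt=(X-pose[0])@R; Xc=(Xt-H[:3,3])@H[:3,:3]
    else: Xc=X@p["R"].T+p["t"]
    return cv2.projectPoints(Xc,np.zeros(3),np.zeros(3),p["K"],p["dist"])[0][:,0]
E
python3 - <<'E'
from h import *
Z={"mat_top":.004,"housing":0,"cover_grip":.117,"flask_mid":.058,"tumbler":0,"shaker":0,"carton":0}
for l,z in Z.items():
    r={}
    for c in ["scene","side"]:
        t=models.tip_of(c,l)
        r[c]=t
        for e in t[:4]: print(l,c,round(e["p"],2),np.round(e["point"],1),np.round(plane(ray(c,e["point"]),z),4))
    if r["scene"] and r["side"]:
        X,e=tri([ray(c,r[c][0]["point"]) for c in r]); print("   tri",np.round(X,4),np.round(e,4))
print(status.get_obs()["t"])
E
```

```text
mat_top scene 0.75 [468.4 281.7] [0.4779 0.2831 0.004 ]
mat_top side 0.56 [319.2 394.2] [0.4858 0.2764 0.004 ]
   tri [0.4854 0.2824 0.013 ] [0.0004 0.0004]
housing scene 0.68 [257.1 232.5] [ 0.5244 -0.2872  0.    ]
housing side 0.85 [321.7 213.9] [ 0.5233 -0.2898  0.    ]
   tri [ 5.236e-01 -2.880e-01  3.000e-04] [0.001 0.001]
cover_grip scene 0.8 [322.2 188.8] [ 0.4125 -0.1376  0.117 ]
cover_grip scene 0.66 [210.1 191.4] [ 0.534  -0.4089  0.117 ]
cover_grip scene 0.62 [252.1 200.7] [ 0.5241 -0.2858  0.117 ]
cover_grip scene 0.28 [341.7 246.3] [ 0.584  -0.0134  0.117 ]
cover_grip side 0.78 [397.5 232.3] [ 0.3352 -0.0696  0.117 ]
cover_grip side 0.75 [321.3 180.7] [ 0.5218 -0.2773  0.117 ]
cover_grip side 0.58 [346.3 163.9] [ 0.4591 -0.3685  0.117 ]
   tri [ 0.3211 -0.1793  0.0318] [0.0008 0.0008]
flask_mid scene 0.64 [342.5 250.2] [ 0.5446 -0.0266  0.058 ]
flask_mid side 0.67 [310.5 259.9] [ 0.529  -0.0316  0.058 ]
   tri [ 0.5323 -0.0336  0.0499] [0.0054 0.0054]
tumbler scene 0.98 [323.2 323.8] [ 0.7239 -0.0016  0.    ]
tumbler side 0.8 [231.5 282.2] [ 0.7154 -0.006   0.    ]
   tri [ 0.7183 -0.0059 -0.0044] [0.0037 0.0037]
shaker scene 0.89 [257.9 298.2] [ 0.7187 -0.1757  0.    ]
carton scene 0.87 [380.6 339.6] [0.7129 0.1331 0.    ]
carton side 0.63 [220.3 327.1] [0.7087 0.1297 0.    ]
   tri [ 0.7102  0.1311 -0.0015] [0.0024 0.0024]
0.85
```

```bash
python3 - <<'E'
from h import *
ims={c:eyes.read_camera(c) for c in ["scene","side"]}
a=ims["scene"][175:285,190:370][:,:,::-1]; b=ims["side"][150:300,280:430][:,:,::-1]
cv2.imwrite("pics/c1.png",cv2.resize(a,None,fx=4.4,fy=4.4,interpolation=cv2.INTER_CUBIC))
cv2.imwrite("pics/c2.png",cv2.resize(b,None,fx=4,fy=4,interpolation=cv2.INTER_CUBIC))
for c in ims:
    m=models.regions_of(c,"mat_top"); print(len(m))
    hsv=cv2.cvtColor(ims[c],cv2.COLOR_RGB2HSV)
    for l,z in [("mat_top",.004),("cover_grip",.088),("flask_mid",.03)]:
        m=models.regions_of(c,l)
        for e in m[:4]:
            print(c,l,round(e["p"],2),np.round(e["box"],1),e["mask"].sum())
            if l=="mat_top" :
                cn=max(cv2.findContours(e["mask"].astype(np.uint8),0,2)[0],key=cv2.contourArea)[:,0]
                W=np.array([plane(ray(c,p),z)[:2] for p in cn])
                print(" rect",cv2.minAreaRect((W*1000).astype(np.float32)))
E
```

```text
1
scene mat_top 0.79 [431.  253.  500.1 316.4] 2568
 rect ((481.7801208496094, 277.832275390625), (132.46282958984375, 156.06393432617188), 78.92671966552734)
scene cover_grip 0.92 [188.6 179.6 230.4 215.4] 1093
scene cover_grip 0.87 [225.1 187.6 279.2 228.7] 1550
scene flask_mid 0.56 [332.1 228.4 358.5 264.7] 692
1
side mat_top 0.94 [272.6 358.2 372.1 437. ] 5242
 rect ((479.5632019042969, 278.901123046875), (133.70516967773438, 153.53990173339844), 79.27350616455078)
side cover_grip 0.91 [373.5 228.2 423.1 259.5] 1573
side cover_grip 0.68 [321.9 158.7 374.3 185.7] 672
side cover_grip 0.62 [298.5 172.4 350.5 202. ] 1320
side flask_mid 0.73 [298.7 174.8 352.3 232.8] 1376
```

View crops.

View pics/c1.png

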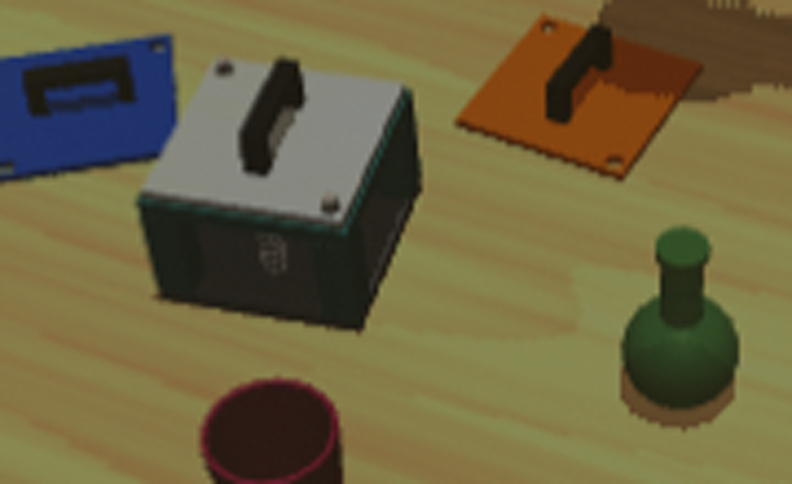

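View pics/c2.png

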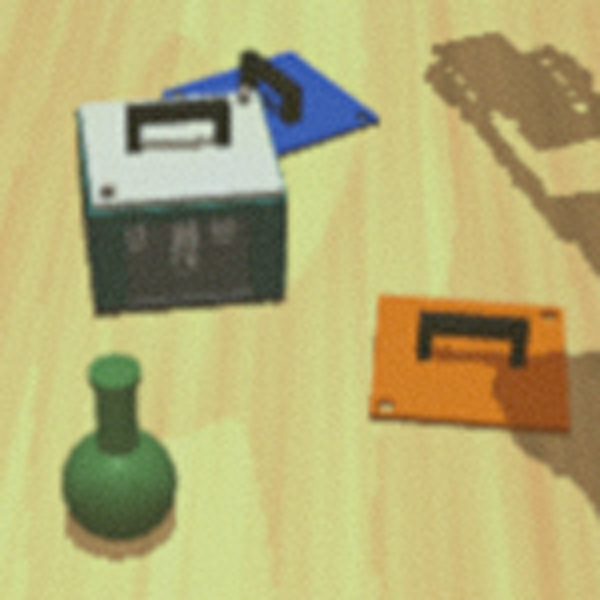

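```bash
python3 - <<'E'
from h import *
S=lambda p:(p[0]/4.4+190,p[1]/4.4+175); D=lambda p:(p[0]/4+280,p[1]/4+150)
C=[plane(ray("scene",S(p)),.091)[:2] for p in [(213,58),(408,84),(345,226),(138,196)]]
C2=[plane(ray("side",D(p)),.091)[:2] for p in [(78,108),(262,93),(286,190),(91,209)]]
for c in (C,C2):
    c=np.array(c); print(np.round(c,4).tolist(),c.mean(0)); e=np.roll(c,-1,0)-c; print(np.round(np.linalg.norm(e,axis=1),3),np.degrees(np.arctan2(e[:,1],e[:,0])).round(1))
for c,f,ps in (("scene",S,[(224,64),(331,200)]),("side",D,[(245,95),(108,188)])):
    w=[plane(ray(c,f(p)),.099)[:2] for p in ps]; d=w[1]-w[0]; print(c,"pins",np.round(w,4).tolist(),np.mean(w,0),np.degrees(np.arctan2(d[1],d[0])),np.linalg.norm(d))
print("ball",tri([ray("scene",S((680,350))),ray("side",D((120,483)))]), plane(ray("scene",S((680,350))),.03),plane(ray("side",D((120,483))),.03))
print("lip",tri([ray("scene",S((682,245))),ray("side",D((115,368)))]),plane(ray("scene",S((682,245))),.115),plane(ray("side",D((115,368))),.115))
# colour seg flask centroid
E
```

```text
[[0.4686, -0.3652], [0.4448, -0.2402], [0.5688, -0.2168], [0.5931, -0.3408]] [ 0.51883086 -0.2907472 ]
[0.127 0.126 0.126 0.127] [ 100.8   10.7  -78.9 -168.9]
[[0.5871, -0.3352], [0.4606, -0.3615], [0.4413, -0.2413], [0.5649, -0.2131]] [ 0.51348499 -0.28778398]
[0.129 0.122 0.127 0.124] [-168.2   99.2   12.9  -79.7]
scene pins [[0.4789, -0.3497], [0.56, -0.2297]] [ 0.51945931 -0.28967866] 55.91483831770529 0.1448266645549358
side pins [[0.472, -0.3449], [0.555, -0.2257]] [ 0.5134786  -0.28532575] 55.132582072842055 0.1452794101583159
ball (array([ 0.53077361, -0.02638618,  0.02835184]), [np.float64(0.0004826400754111563), np.float64(0.0004826400754112237)]) [ 0.53262585 -0.02546893  0.03      ] [ 0.5303634 -0.0252555  0.03     ]
lip (array([ 0.53102714, -0.02642758,  0.1145063 ]), [np.float64(0.0005729242967537158), np.float64(0.0005729242967536355)]) [ 0.53209946 -0.02578173  0.115     ] [ 0.53073817 -0.02662252  0.115     ]
```

```bash
python3 - <<'E'
from h import *
o=status.get_obs(); R=quat(o["ee_rot"]); print(R.round(3)); 
yaw=np.degrees(np.arctan2(R[1,1],R[0,1])); print("y yaw",yaw)
for tgt in (100.6,-79.4): print(tgt,((tgt-yaw+180)%360-180))
print(np.array([.518,-.289,.25])-o["tool_pos"])
print(proj("wrist",o["tool_pos"]+np.array([[0,0,0],[0,0,-.1]]),(o["tool_pos"],o["ee_rot"])))
E
```

```text
[[ 0.     0.443 -0.897]
 [-0.    -0.897 -0.443]
 [-1.     0.     0.   ]]
y yaw -63.71003483942489
100.6 164.31003483942487
-79.4 -15.689965160575127
[0.26332911 0.22657329 0.04451811]
[[324.8058898  288.36684265]
 [323.71595138 237.84237546]]
```

```bash
python3 -m crank '[[0.12,0.12,0.06,0,0,-0.005,0],[0.25,0.25,0.12,0,0,-0.01,0],[0.38,0.38,0.18,0,0,-0.016,0],[0.51,0.51,0.24,0,0,-0.022,0],[0.64,0.64,0.3,0,0,-0.028,0],[0.77,0.77,0.36,0,0,-0.034,0],[0.9,0.9,0.42,0,0,-0.04,0],[1,1,0.45,0,0,-0.0436,0]]' 40 && python3 -m crank '[[0.14,0.14,0,0,0,0,0],[0.28,0.28,0,0,0,0,0],[0.42,0.42,0,0,0,0,0],[0.56,0.56,0,0,0,0,0],[0.7,0.7,0,0,0,0,0],[0.84,0.84,0,0,0,0,0],[0.95,0.95,0,0,0,0,0],[1,1,0,0,0,0,0]]' && python3 -m crank '[[0.12,0.05,0,0,0,0,0],[0.24,0.1,0,0,0,0,0],[0.36,0.15,0,0,0,0,0],[0.48,0.2,0,0,0,0,0],[0.58,0.24,0,0,0,0,0],[0.63,0.27,0,0,0,0,0],[0.63,0.27,0,0,0,0,0],[0.63,0.27,0,0,0,0,0]]'
python3 - <<'E'
from h import *
o=status.get_obs();pose=(o["tool_pos"],o["ee_rot"]); im=eyes.read_camera("wrist"); cv2.imwrite("pics/w1.png",im[:,:,::-1])
np.save("w1.npy",np.r_[pose[0],pose[1]])
for z in models.tip_of("wrist","cover_grip"): print(z["p"],z["point"],plane(ray("wrist",z["point"],pose),.117))
R=quat(pose[1]);print(o["t"],pose[0],np.degrees(np.arctan2(R[1,1],R[0,1])),R[:,0])
E
```

```text
t: 2.15
tool_pos: [0.3555, -0.415, 0.2512]
ee_rot: [0.065, 0.704, 0.065, -0.704]
force: [-0.1, -0.9, 0.4]
width: 0.0936
t: 2.95
tool_pos: [0.4555, -0.3146, 0.2505]
ee_rot: [0.066, 0.704, 0.066, -0.704]
force: [-0.5, 0.6, 0.2]
width: 0.0939
t: 3.75
tool_pos: [0.5175, -0.2886, 0.2504]
ee_rot: [-0.065, -0.704, -0.065, 0.704]
force: [-0.0, -0.1, 0.7]
width: 0.0941
0.95 [330.5, 228.8] [ 0.51728105 -0.29413465  0.117     ]
0.85 [502.2, 300.3] [ 0.48391365 -0.44561105  0.117     ]
3.75 [ 0.51746413 -0.28856824  0.25039512] -79.40052685502404 [-6.05029184e-04 -1.65647272e-04 -9.99999803e-01]
```

View pics/w1.png

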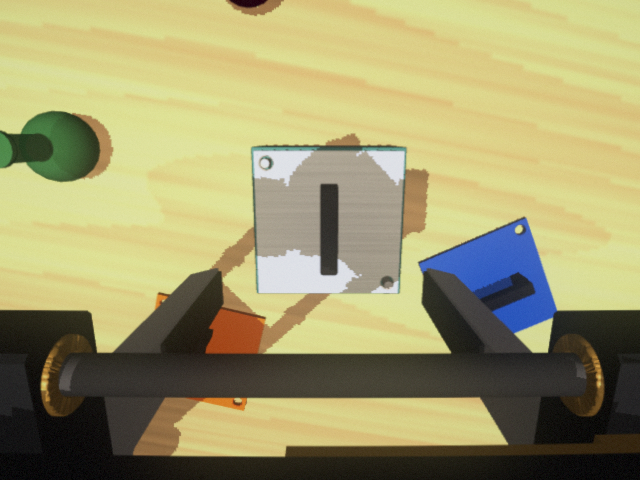

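The wrist picture shows the grey cover straight below. Its bar runs vertically from (329,184) to (329,275), and the pins are at (265,162) and (387,283). I now turn these into centre and yaw.

```bash
python3 - <<'E'
from h import *
v=np.load("w1.npy"); pose=(v[:3],v[3:])
im=cv2.imread("pics/w1.png")
sub=im[175:285,300:360].astype(int).sum(2); m=(sub<150).astype(np.uint8)
n,l,s,cc=cv2.connectedComponentsWithStats(m); k=1+np.argmax(s[1:,4]); print(s[k],cc[k]+[300,175])
ys,xs=np.where(l==k)
pts=np.array([plane(ray("wrist",(x+300,y+175),pose),.123)[:2] for x,y in zip(xs,ys)])
c=pts.mean(0); u,sv,vt=np.linalg.svd(pts-c,full_matrices=False); print("bar",c,np.degrees(np.arctan2(vt[0,1],vt[0,0])), cv2.minAreaRect((pts*1000).astype(np.float32)))
w=np.array([plane(ray("wrist",p,pose),.099)[:2] for p in [(265,161.5),(387,283)]]); d=w[1]-w[0]; print(w,w.mean(0),np.degrees(np.arctan2(*d[::-1])),np.linalg.norm(d))
c4=np.array([plane(ray("wrist",p,pose),.088)[:2] for p in [(252,147),(406,147),(399,293),(258,293)]]);print(c4.mean(0)); e=np.roll(c4,-1,0)-c4; print(np.linalg.norm(e,axis=1),np.degrees(np.arctan2(e[:,1],e[:,0])))
E
```

```text
[ 21  10  16  67 817] [329.06854345 214.43941248]
bar [ 0.52929063 -0.29057816] -168.31250594973827 ((526.147705078125, -290.7563171386719), (51.7039794921875, 11.491220474243164), 11.070149421691895)
[[ 0.55813776 -0.23309154]
 [ 0.47541566 -0.35223666]] [ 0.51677671 -0.2926641 ] -124.77213184795754 0.14504655594852559
[ 0.51578674 -0.29354273]
[0.12690879 0.12803962 0.1265214  0.12795016] [ -79.37517731 -169.44651113  100.58426456   10.72692782]
```

```bash
python3 -m crank '[[-0.01,-0.03,-0.12,0,0,0,0],[-0.01,-0.03,-0.26,0,0,0,0],[-0.01,-0.03,-0.4,0,0,0,0],[-0.01,-0.03,-0.54,0,0,0,0],[-0.01,-0.03,-0.68,0,0,0,0],[-0.01,-0.03,-0.82,0,0,0,0],[-0.01,-0.03,-0.95,0,0,0,0],[-0.01,-0.03,-1,0,0,0,0]]'
python3 - <<'E'
from h import *
o=status.get_obs();pose=(o["tool_pos"],o["ee_rot"]); im=eyes.read_camera("wrist"); cv2.imwrite("pics/w2.png",im[:,:,::-1])
np.save("w2.npy",np.r_[pose[0],pose[1]])
for z in models.tip_of("wrist","cover_grip"): print(z["p"],z["point"],plane(ray("wrist",z["point"],pose),.117))
E
```

```text
t: 4.65
tool_pos: [0.5155, -0.2912, 0.1485]
ee_rot: [-0.064, -0.703, -0.066, 0.705]
force: [0.3, 0.9, -0.4]
width: 0.0937
0.75 [328.4, 266.1] [ 0.51627725 -0.29312665  0.117     ]
0.75 [155.1, 427.8] [ 0.39501849 -0.20855874  0.117     ]
0.57 [553.9, 342.5] [ 0.49469391 -0.42956682  0.117     ]
```

View pics/w2.png

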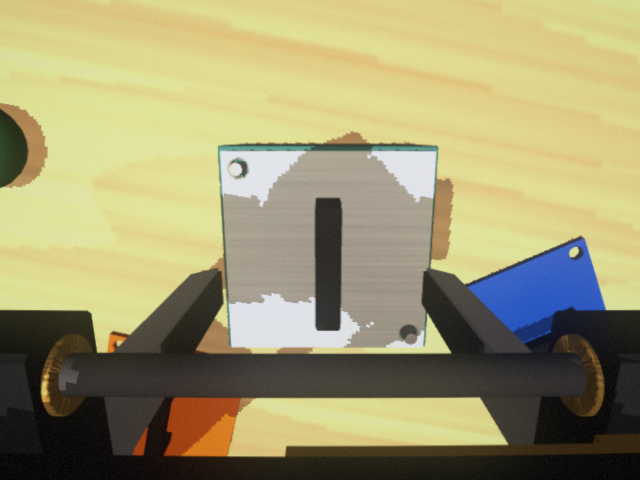

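The bar stands upright in the image between the fingers, with its centre at about (328,264). That matches the network's (0.516, -0.293). I go down and close.

```bash
python3 -m crank '[[0,-0.01,-0.12,0,0,0,0],[0,-0.01,-0.26,0,0,0,0],[0,-0.01,-0.4,0,0,0,0],[0,-0.01,-0.48,0,0,0,0],[0,-0.01,-0.5,0,0,0,0],[0,-0.01,-0.5,0,0,0,0],[0,-0.01,-0.5,0,0,0,0.5],[0,-0.01,-0.5,0,0,0,1]]' 20 && python3 -m crank '[[0,0,0,0,0,0,1],[0,0,0,0,0,0,1],[0,0,0,0,0,0,1],[0,0,0,0,0,0,1],[0,0,0,0,0,0,1],[0,0,0,0,0,0,1],[0,0,0,0,0,0,1],[0,0,0,0,0,0,1]]' 30
```

```text
t: 5.55
tool_pos: [0.5171, -0.2929, 0.1012]
ee_rot: [0.066, 0.704, 0.065, -0.704]
force: [-0.3, -0.8, 0.5]
width: 0.0814
t: 6.35
tool_pos: [0.5167, -0.2926, 0.1005]
ee_rot: [-0.065, -0.704, -0.065, 0.704]
force: [0.2, -0.3, 0.2]
width: 0.0173
```

```bash
python3 -m crank '[[0,0,0,0,0,0,1],[0,0,0,0,0,0,1],[0,0,0,0,0,0,1],[0,0,0,0,0,0,1],[0,0,0,0,0,0,1],[0,0,0.03,0,0,0,1],[0,0,0.06,0,0,0,1],[0,0,0.1,0,0,0,1]]' 40
```

```text
t: 7.15
tool_pos: [0.5164, -0.2924, 0.1104]
ee_rot: [-0.065, -0.704, -0.065, 0.704]
force: [0.4, -1.6, -3.0]
width: 0.0135
```

```bash
python3 -m crank '[[0,0,0.06,0,0,0,1],[0,0,0.14,0,0,0,1],[0,0,0.26,0,0,0,1],[0,0,0.4,0,0,0,1],[0,0,0.55,0,0,0,1],[0,0,0.72,0,0,0,1],[0,0,0.88,0,0,0,1],[0,0,1,0,0,0,1]]'
python3 - <<'E'
from h import *
o=status.get_obs();pose=(o["tool_pos"],o["ee_rot"])
for c in ["wrist","side"]:
    im=eyes.read_camera(c); cv2.imwrite(f"pics/l_{c}.png",im[:,:,::-1])
for l,z in [("ring_seat",.08)]:
  for c in ["side"]:
    for e in models.tip_of(c,l): print(l,c,e["p"],e["point"],plane(ray(c,e["point"]),z))
print(o["t"])
E
```

```text
t: 7.95
tool_pos: [0.517, -0.2926, 0.2127]
ee_rot: [0.066, 0.705, 0.065, -0.704]
force: [0.0, 0.9, -2.8]
width: 0.0139
ring_seat side 0.51 [323.5, 190.1] [ 0.51730669 -0.28920023  0.08      ]
7.95
```

View pics/l_wrist.png

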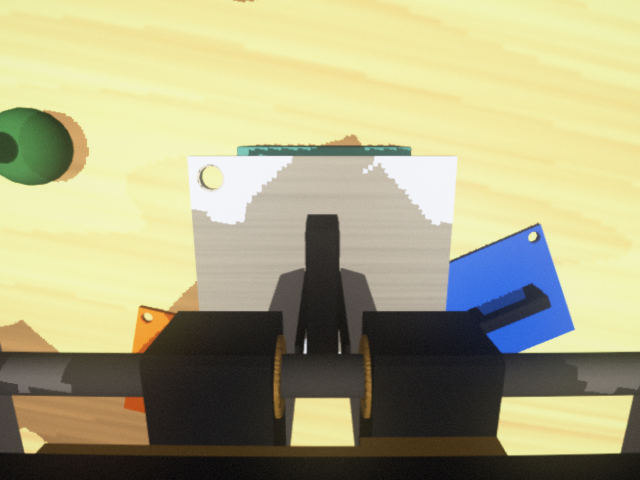

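View pics/l_side.png

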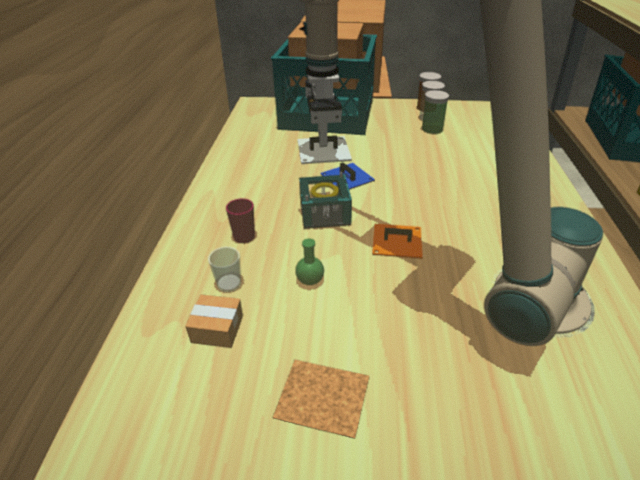

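```bash
python3 -m crank '[[0,0.05,0,0,0,0,1],[-0.01,0.14,0,0,0,0,1],[-0.02,0.26,0,0,0,0,1],[-0.03,0.4,0,0,0,0,1],[-0.04,0.55,0,0,0,0,1],[-0.05,0.7,0,0,0,0,1],[-0.06,0.85,0,0,0,0,1],[-0.06,1,0,0,0,0,1]]' && python3 -m crank '[[0,0.12,0,0,0,-0.002,1],[-0.01,0.25,0,0,0,-0.005,1],[-0.02,0.38,0,0,0,-0.008,1],[-0.03,0.5,0,0,0,-0.01,1],[-0.04,0.62,0,0,0,-0.013,1],[-0.05,0.75,0,0,0,-0.016,1],[-0.06,0.88,0,0,0,-0.018,1],[-0.06,1,0,0,0,-0.02,1]]' && python3 -m crank '[[0,0.12,0,0,0,-0.002,1],[-0.01,0.25,0,0,0,-0.005,1],[-0.02,0.38,0,0,0,-0.008,1],[-0.03,0.5,0,0,0,-0.01,1],[-0.04,0.62,0,0,0,-0.013,1],[-0.05,0.75,0,0,0,-0.016,1],[-0.06,0.88,0,0,0,-0.018,1],[-0.06,1,0,0,0,-0.02,1]]' && python3 -m crank '[[0,0.12,0,0,0,-0.002,1],[-0.01,0.25,0,0,0,-0.005,1],[-0.02,0.38,0,0,0,-0.008,1],[-0.03,0.5,0,0,0,-0.01,1],[-0.04,0.62,0,0,0,-0.013,1],[-0.05,0.75,0,0,0,-0.016,1],[-0.06,0.88,0,0,0,-0.018,1],[-0.06,1,0,0,0,-0.02,1]]' && python3 -m crank '[[0,0.12,0,0,0,0,1],[-0.01,0.25,0,0,0,0,1],[-0.02,0.38,0,0,0,0,1],[-0.03,0.5,0,0,0,0,1],[-0.04,0.62,0,0,0,0,1],[-0.05,0.75,0,0,0,0,1],[-0.06,0.88,0,0,0,0,1],[-0.06,1,0,0,0,0,1]]' && python3 -m crank '[[0,0.12,-0.05,0,0,0,1],[-0.01,0.25,-0.12,0,0,0,1],[-0.02,0.38,-0.2,0,0,0,1],[-0.03,0.5,-0.28,0,0,0,1],[-0.04,0.6,-0.36,0,0,0,1],[-0.05,0.68,-0.44,0,0,0,1],[-0.06,0.71,-0.5,0,0,0,1],[-0.06,0.71,-0.5,0,0,0,1]]'
python3 - <<'E'
from h import *
o=status.get_obs();pose=(o["tool_pos"],o["ee_rot"])
for c in ["wrist","scene"]:
    im=eyes.read_camera(c); cv2.imwrite(f"pics/m_{c}.png",im[:,:,::-1])
np.save("m.npy",np.r_[pose[0],pose[1]])
R=quat(pose[1]);print(o["t"],pose[0],np.degrees(np.arctan2(R[1,1],R[0,1])))
# expected mat corner projection
a=np.radians(-11); M=np.array([[np.cos(a),-np.sin(a)],[np.sin(a),np.cos(a)]])
cr=np.array([[75,65],[75,-65],[-75,-65],[-75,65]])/1000@M.T+[.4807,.2783]
print(proj("wrist",np.c_[cr,np.full(4,.004)],pose).round(0).tolist())
E
```

```text
t: 8.9
tool_pos: [0.5105, -0.191, 0.2106]
ee_rot: [0.065, 0.704, 0.065, -0.704]
force: [0.2, -0.5, -3.1]
width: 0.0136
t: 9.7
tool_pos: [0.5044, -0.0912, 0.2106]
ee_rot: [0.021, 0.707, 0.021, -0.707]
force: [-0.3, 0.5, -1.9]
width: 0.0136
t: 10.5
tool_pos: [0.4982, 0.0087, 0.2106]
ee_rot: [-0.024, 0.707, -0.024, -0.707]
force: [0.8, 0.7, -2.7]
width: 0.0136
t: 11.3
tool_pos: [0.4921, 0.1087, 0.2106]
ee_rot: [-0.068, 0.704, -0.068, -0.704]
force: [0.4, 0.7, -2.7]
width: 0.0138
t: 12.1
tool_pos: [0.4865, 0.2086, 0.2105]
ee_rot: [0.068, -0.704, 0.068, 0.704]
force: [0.7, -0.1, -2.2]
width: 0.0135
t: 12.9
tool_pos: [0.4798, 0.2784, 0.1593]
ee_rot: [0.067, -0.703, 0.068, 0.705]
force: [-0.2, -0.8, -1.4]
width: 0.0137
12.9 [0.47978165 0.27839824 0.15928241] -100.97505291636308
[[242.0, 128.0], [405.0, 128.0], [396.0, 303.0], [249.0, 303.0]]
```

View pics/m_wrist.png

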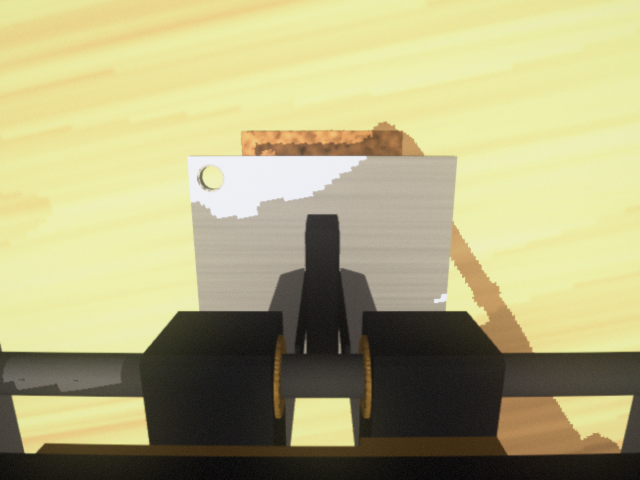

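View pics/m_scene.png

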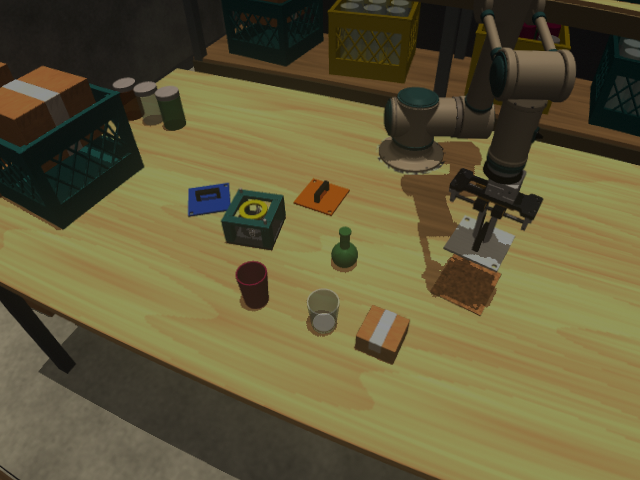

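```bash
python3 -m crank '[[-0.01,0,-0.1,0,0,0,1],[-0.01,0,-0.24,0,0,0,1],[-0.01,0,-0.38,0,0,0,1],[-0.01,0,-0.52,0,0,0,1],[-0.01,0,-0.66,0,0,0,1],[-0.01,0,-0.8,0,0,0,1],[-0.01,0,-0.92,0,0,0,1],[-0.01,0,-1,0,0,0,1]]' && python3 -m crank '[[0,0,-0.08,0,0,0,1],[0,0,-0.17,0,0,0,1],[0,0,-0.25,0,0,0,1],[0,0,-0.32,0,0,0,1],[0,0,-0.36,0,0,0,1],[0,0,-0.39,0,0,0,1],[0,0,-0.405,0,0,0,1],[0,0,-0.405,0,0,0,1]]'
python3 - <<'E'
from h import *
o=status.get_obs();print(o["tool_pos"],o["force"])
for c in ["side"]:
    im=eyes.read_camera(c); cv2.imwrite(f"pics/n_{c}.png",cv2.resize(im[300:480,220:460,::-1],None,fx=3,fy=3))
E
```

```text
t: 13.8
tool_pos: [0.4793, 0.278, 0.0595]
ee_rot: [0.068, -0.704, 0.068, 0.704]
force: [-0.7, -0.6, -1.6]
width: 0.0135
t: 14.6
tool_pos: [0.4797, 0.2785, 0.02]
ee_rot: [-0.068, 0.704, -0.068, -0.704]
force: [-1.0, 1.1, -2.0]
width: 0.0136
[0.47971697 0.27847093 0.0199711 ] [-1.01759827  1.12052089 -2.0169435 ]
```

View pics/n_side.png

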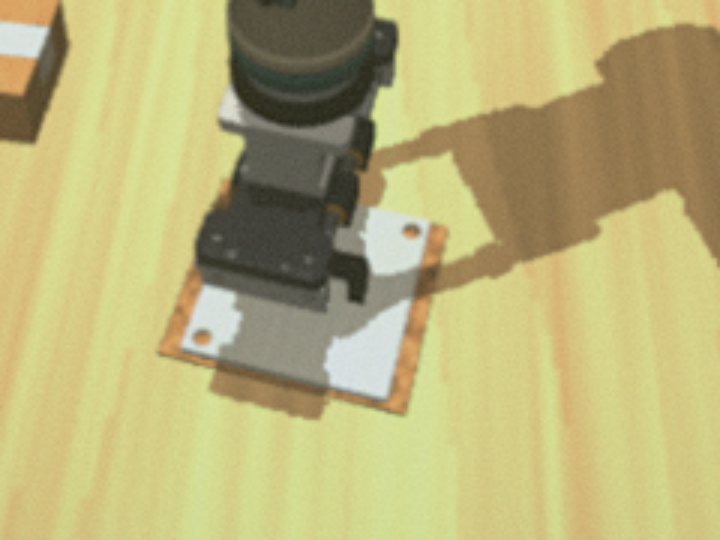

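The plate lies squarely over the mat, with cork showing on its left, right and near edges. I lower it another 0.7 mm and open.

```bash
python3 -m crank '[[0,0,-0.003,0,0,0,1],[0,0,-0.007,0,0,0,1],[0,0,-0.007,0,0,0,0.8],[0,0,-0.007,0,0,0,0],[0,0,-0.007,0,0,0,0],[0,0,-0.007,0,0,0,0],[0,0,-0.007,0,0,0,0],[0,0,-0.007,0,0,0,0]]' && python3 -m crank '[[0,0,0,0,0,0,0],[0,0,0.03,0,0,0,0],[0,0,0.12,0,0,0,0],[0,0,0.28,0,0,0,0],[0,0,0.46,0,0,0,0],[0,0,0.64,0,0,0,0],[0,0,0.82,0,0,0,0],[0,0,1,0,0,0,0]]'
```

```text
t: 15.45
tool_pos: [0.4797, 0.2784, 0.0193]
ee_rot: [-0.068, 0.704, -0.068, -0.704]
force: [0.4, -0.2, -1.0]
width: 0.0557
t: 16.25
tool_pos: [0.4797, 0.2785, 0.1209]
ee_rot: [-0.068, 0.704, -0.068, -0.704]
force: [0.3, 0.1, 0.1]
width: 0.0941
```

```bash
python3 -m crank '[[0.02,-0.06,0.1,0,0,0,0],[0.04,-0.16,0.2,0,0,0,0],[0.06,-0.3,0.3,0,0,0,0],[0.08,-0.44,0.4,0,0,0,0],[0.1,-0.58,0.5,0,0,0,0],[0.12,-0.72,0.6,0,0,0,0],[0.14,-0.86,0.7,0,0,0,0],[0.17,-1,0.8,0,0,0,0]]' && python3 -m crank '[[0.02,-0.12,0,0,0,0,0],[0.04,-0.25,0,0,0,0,0],[0.06,-0.37,0,0,0,0,0],[0.08,-0.5,0,0,0,0,0],[0.1,-0.62,0,0,0,0,0],[0.12,-0.75,0,0,0,0,0],[0.14,-0.87,0,0,0,0,0],[0.17,-1,0,0,0,0,0]]' && python3 -m crank '[[0.02,-0.15,0,0,0,0,0],[0.04,-0.3,0,0,0,0,0],[0.06,-0.45,0,0,0,0,0],[0.08,-0.6,0,0,0,0,0],[0.1,-0.75,0,0,0,0,0],[0.12,-0.9,0,0,0,0,0],[0.17,-1,0,0,0,0,0],[0.17,-1,0,0,0,0,0]]'
python3 - <<'E'
from h import *
o=status.get_obs();pose=(o["tool_pos"],o["ee_rot"])
ims={}
for c in ["wrist","side","scene"]:
    ims[c]=eyes.read_camera(c); cv2.imwrite(f"pics/f_{c}.png",ims[c][:,:,::-1])
np.save("f.npy",np.r_[pose[0],pose[1]])
for e in models.tip_of("wrist","flask_mid"): print(e["p"],e["point"],plane(ray("wrist",e["point"],pose),.058))
print(o["t"],pose[0])
for c in ("scene","side"):
  for e in models.tip_of(c,"ring_seat"): print(c,e["p"],e["point"],plane(ray(c,e["point"]),.08))
E
```

```text
t: 17.05
tool_pos: [0.4967, 0.177, 0.2001]
ee_rot: [0.068, -0.704, 0.068, 0.704]
force: [-0.3, -0.4, -0.5]
width: 0.0939
t: 17.85
tool_pos: [0.5137, 0.0775, 0.1992]
ee_rot: [0.068, -0.704, 0.068, 0.704]
force: [0.4, 0.0, 0.1]
width: 0.0939
t: 18.65
tool_pos: [0.5315, -0.0231, 0.1992]
ee_rot: [-0.068, 0.704, -0.069, -0.704]
force: [-1.4, -0.3, -0.1]
width: 0.0942
0.74 [326.1, 224.0] [ 0.53183487 -0.02529582  0.058     ]
18.65 [ 0.53151062 -0.02307464  0.19921233]
scene 0.6 [253.5, 207.7] [ 0.51241114 -0.29375794  0.08      ]
side 0.71 [323.4, 186.9] [ 0.51870234 -0.30505772  0.08      ]
```

View pics/f_wrist.png

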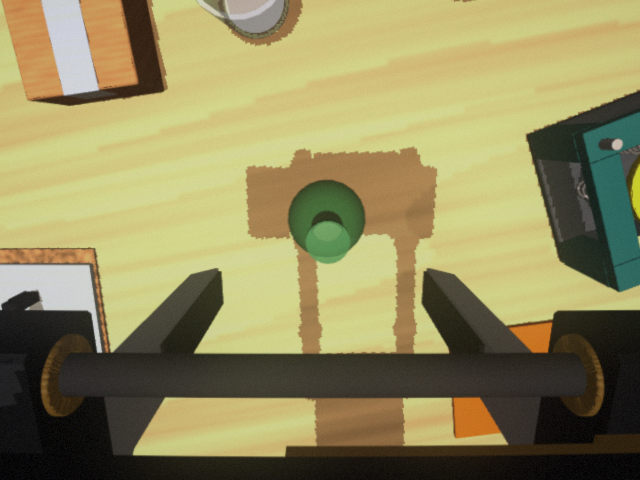

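View pics/f_side.png

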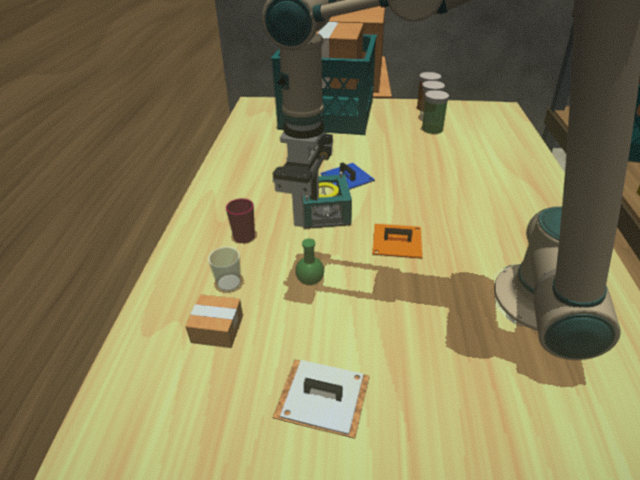

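View pics/f_scene.png

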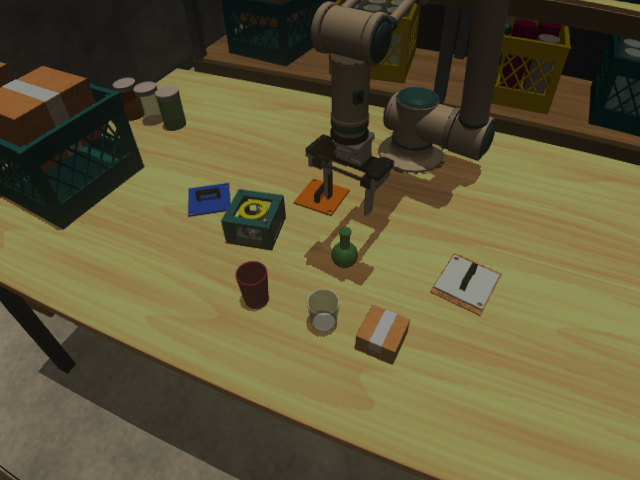

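The cover lies flat inside the mat's outline: side view about (323,398), scene view (467,284). In the wrist view the flask's ball is centred at about (327,218) and its lip at (328,241).

```bash
python3 - <<'E'
from h import *
v=np.load("f.npy"); pose=(v[:3],v[3:])
print(plane(ray("wrist",(327,218),pose),.03),plane(ray("wrist",(328,241.5),pose),.115))
# ball silhouette from green mask, fit with sphere projection
im=cv2.imread("pics/f_wrist.png"); hsv=cv2.cvtColor(im,cv2.COLOR_BGR2HSV)
m=cv2.inRange(hsv,(40,60,20),(85,255,255)); m[:150]=0;m[290:]=0;m[:,:250]=0;m[:,:400]=m[:,:400]; m[:,400:]=0
ys,xs=np.where(m); print(xs.min(),xs.max(),ys.min(),ys.max())
E
```

```text
[ 0.53120479 -0.0262779   0.03      ] [ 0.53152033 -0.02591228  0.115     ]
289 363 181 263
```

```bash
python3 -m crank '[[0,-0.04,-0.08,0,0,0,0],[0,-0.04,-0.2,0,0,0,0],[0,-0.04,-0.34,0,0,0,0],[0,-0.04,-0.48,0,0,0,0],[0,-0.04,-0.62,0,0,0,0],[0,-0.04,-0.76,0,0,0,0],[0,-0.04,-0.9,0,0,0,0],[0,-0.04,-1,0,0,0,0]]' && python3 -m crank '[[0,0,-0.08,0,0,0,0],[0,0,-0.16,0,0,0,0],[0,0,-0.24,0,0,0,0],[0,0,-0.3,0,0,0,0],[0,0,-0.318,0,0,0,0],[0,0,-0.318,0,0,0,0],[0,0,-0.318,0,0,0,0.5],[0,0,-0.318,0,0,0,1]]' 20 && python3 -m crank '[[0,0,0,0,0,0,1],[0,0,0,0,0,0,1],[0,0,0,0,0,0,1],[0,0,0,0,0,0,1],[0,0,0,0,0,0,1],[0,0,0,0,0,0,1],[0,0,0,0,0,0,1],[0,0,0,0,0,0,1]]' 20 && python3 -m crank '[[0,0,0,0,0,0,1],[0,0,0,0,0,0,1],[0,0,0,0,0,0,1],[0,0,0,0,0,0,1],[0,0,0,0,0,0,1],[0,0,0.02,0,0,0,1],[0,0,0.05,0,0,0,1],[0,0,0.1,0,0,0,1]]' 45
```

```text
t: 19.75
tool_pos: [0.5295, -0.0253, 0.0974]
ee_rot: [0.068, -0.703, 0.068, 0.705]
force: [0.3, -0.4, -0.2]
width: 0.0937
t: 20.55
tool_pos: [0.531, -0.0257, 0.0679]
ee_rot: [-0.068, 0.704, -0.068, -0.704]
force: [0.0, 0.1, 0.2]
width: 0.0812
t: 21.35
tool_pos: [0.5307, -0.0257, 0.0675]
ee_rot: [0.068, -0.704, 0.068, 0.704]
force: [-0.6, -0.3, -0.4]
width: 0.0288
t: 22.15
tool_pos: [0.5301, -0.0254, 0.0773]
ee_rot: [0.068, -0.703, 0.068, 0.704]
force: [0.1, 0.0, -2.6]
width: 0.0286
```

The opening reads 28.8 mm, while the neck should be 24. I look at how the flask is held before going on.

```bash
python3 - <<'E'
from h import *
o=status.get_obs();print(o["tool_pos"],o["width"],o["force"],o["moment"])
im=eyes.read_camera("wrist"); cv2.imwrite("pics/g_w.png",im[:,:,::-1])
im=eyes.read_camera("side"); cv2.imwrite("pics/g_s.png",cv2.resize(im[180:300,250:390,::-1],None,fx=5,fy=5,interpolation=cv2.INTER_CUBIC))
im=eyes.read_camera("scene"); cv2.imwrite("pics/g_c.png",cv2.resize(im[170:290,270:410,::-1],None,fx=5,fy=5,interpolation=cv2.INTER_CUBIC))
E
```

```text
[ 0.5301292  -0.02536177  0.07727187] 0.028588666395417343 [ 0.09022649  0.00922156 -2.6127804 ] [ 0.08847308  0.03258951 -0.03680974]
```

View pics/g_w.png

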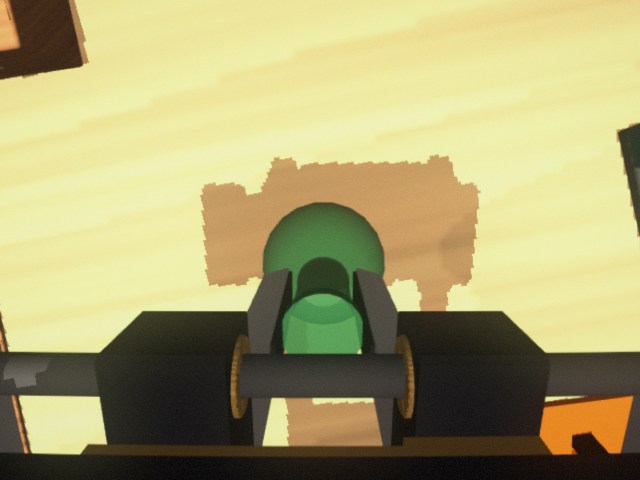

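View pics/g_s.png

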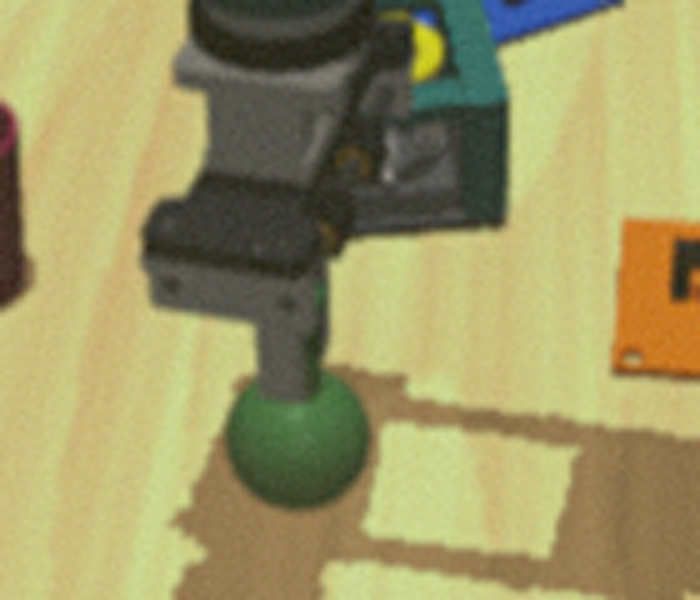

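View pics/g_c.png

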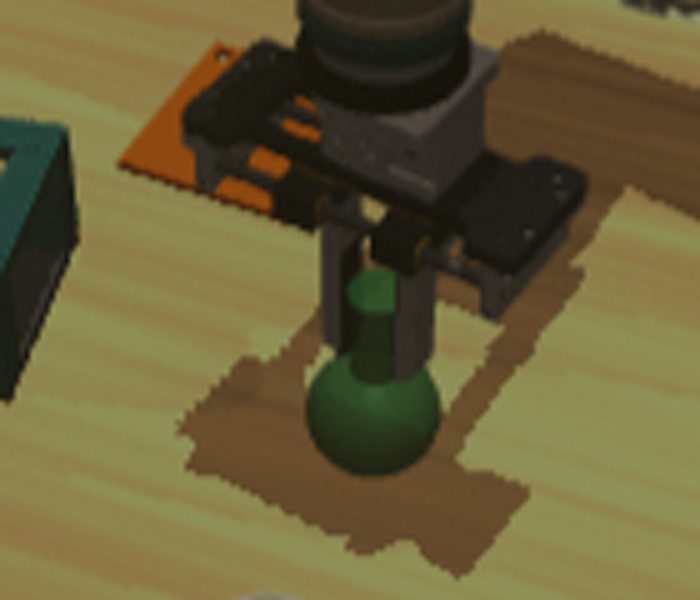

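The fingers hold the flask by its 30 mm lip: lip at (322,325) in the wrist view, the straight fingers touching it on both sides, and the flask hanging upright. That explains the opening. The ring will hold the ball, so this grip will do. I raise the grip force, lift, and stop midway to sight the ring with the wrist camera.

```bash
python3 -m crank '[[0,0,0.08,0,0,0,1],[0,0,0.18,0,0,0,1],[0,0,0.31,0,0,0,1],[0,0,0.45,0,0,0,1],[0,0,0.6,0,0,0,1],[0,0,0.74,0,0,0,1],[0,-0.03,0.88,0,0,0,1],[0,-0.08,1,0,0,0,1]]' 58 && python3 -m crank '[[0,-0.07,0.05,0,0,0,1],[0,-0.16,0.1,0,0,0,1],[0,-0.27,0.1,0,0,0,1],[0,-0.4,0.1,0,0,0,1],[0,-0.53,0.1,0,0,0,1],[0,-0.66,0.1,0,0,0,1],[0,-0.77,0.1,0,0,0,1],[0,-0.82,0.1,0,0,0,1]]' && python3 -m crank '[[0,0,0,0,0,0,1],[0,0,0,0,0,0,1],[0,0,0,0,0,0,1],[0,0,0,0,0,0,1],[0,0,0,0,0,0,1],[0,0,0,0,0,0,1],[0,0,0,0,0,0,1],[0,0,0,0,0,0,1]]'
python3 - <<'E'
from h import *
o=status.get_obs();pose=(o["tool_pos"],o["ee_rot"])
for c in ["wrist","scene","side"]:
    im=eyes.read_camera(c); cv2.imwrite(f"pics/r_{c}.png",im[:,:,::-1])
np.save("r.npy",np.r_[pose[0],pose[1]])
for e in models.tip_of("wrist","ring_seat"): print(e["p"],e["point"],plane(ray("wrist",e["point"],pose),.08))
print(o["t"],o["tool_pos"])
E
```

```text
t: 23.1
tool_pos: [0.5309, -0.0335, 0.1792]
ee_rot: [-0.068, 0.704, -0.068, -0.703]
force: [0.0, -0.6, -3.1]
width: 0.0279
t: 23.9
tool_pos: [0.5306, -0.1171, 0.1872]
ee_rot: [0.068, -0.704, 0.068, 0.704]
force: [-0.3, 0.3, -2.4]
width: 0.0276
t: 24.7
tool_pos: [0.5307, -0.1155, 0.1875]
ee_rot: [0.068, -0.704, 0.068, 0.704]
force: [0.5, 1.1, -2.8]
width: 0.0281
24.7 [ 0.53065633 -0.11550011  0.18751655]
```

View pics/r_wrist.png

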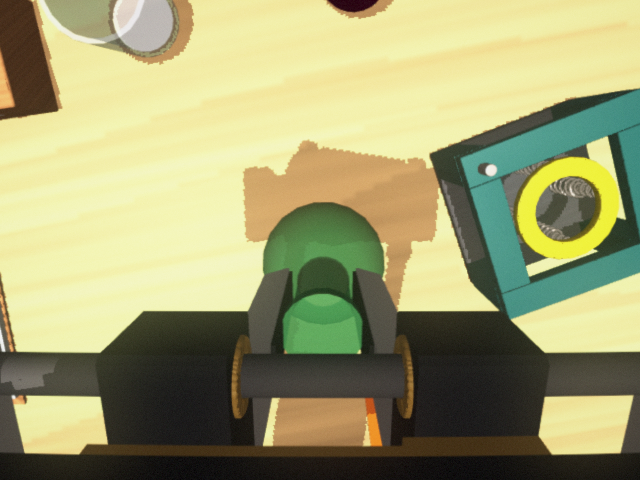

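View pics/r_scene.png

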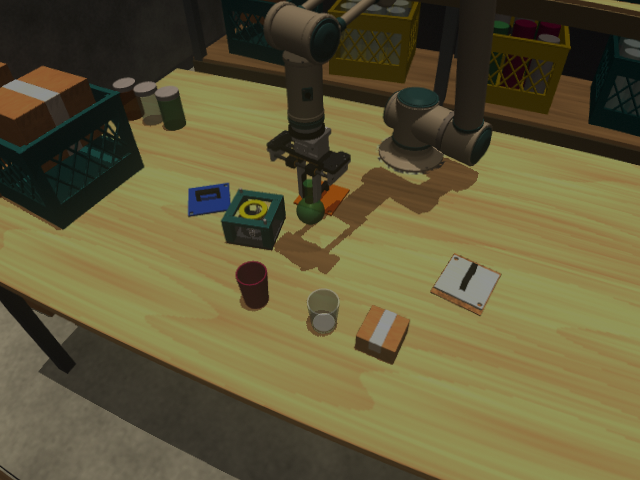

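The wrist view shows the exposed yellow ring centred at about (567,208), and the flask held upright. I fit the ring's outline.

```bash
python3 - <<'E'
from h import *
v=np.load("r.npy"); pose=(v[:3],v[3:])
def fit(c,f,pose=None,vmin=150):
    im=cv2.imread(f); hsv=cv2.cvtColor(im,cv2.COLOR_BGR2HSV)
    if c=="wrist": roi=(500,140,640,280)
    elif c=="scene": roi=(225,185,290,235)
    else: roi=(295,170,355,215)
    m=cv2.inRange(hsv,(22,170,vmin),(35,255,255)); z=np.zeros_like(m); z[roi[1]:roi[3],roi[0]:roi[2]]=m[roi[1]:roi[3],roi[0]:roi[2]]
    cn=max(cv2.findContours(z,0,cv2.CHAIN_APPROX_NONE)[0],key=cv2.contourArea)
    W=np.array([plane(ray(c,p,pose),.08)[:2] for p in cn[:,0].astype(float)])
    # circle lsq
    from scipy.optimize import least_squares
    r=least_squares(lambda q:np.hypot(*(W-q[:2]).T)-q[2],[*W.mean(0),.038],loss="soft_l1",f_scale=.001)
    r2=least_squares(lambda q:np.hypot(*(W-q[:2]).T)-.038,W.mean(0),loss="soft_l1",f_scale=.001)
    print(c,vmin,len(cn),r.x.round(4),r2.x.round(4),r.cost)
for vm in (120,170,200): fit("wrist","pics/r_wrist.png",pose,vm)
for vm in (80,120): fit("scene","pics/r_scene.png",None,vm); fit("side","pics/f_side.png",None,vm); fit("side","pics/l_side.png",None,vm)
print(plane(ray("wrist",(487,169),pose),.099), "pin")
a=np.radians(10.6); print("pin +,+ from centre", np.array([.517,-.2925])+[.052*(np.cos(a)-np.sin(a)),.052*(np.sin(a)+np.cos(a))])
E
```

```text
wrist 120 291 [ 0.5157 -0.2919  0.0371] [ 0.5155 -0.2919] 2.302812351839791e-05
wrist 170 285 [ 0.5155 -0.2921  0.0368] [ 0.5154 -0.2922] 1.3197088666736778e-05
wrist 200 286 [ 0.5155 -0.2923  0.0366] [ 0.5154 -0.2923] 1.1029817389807441e-05
scene 80 67 [ 0.5168 -0.2936  0.0364] [ 0.5163 -0.2934] 3.9415025581094556e-05
side 80 77 [ 0.5135 -0.2938  0.0312] [ 0.5262 -0.2941] 0.00027495748683913654
side 80 102 [ 0.5157 -0.2924  0.031 ] [ 0.5177 -0.2896] 0.0003012076282180796
scene 120 64 [ 0.5162 -0.2936  0.0346] [ 0.5152 -0.2947] 4.1906159749940965e-05
side 120 77 [ 0.5135 -0.2938  0.0312] [ 0.5262 -0.2941] 0.00027253210257404884
side 120 101 [ 0.5158 -0.2922  0.0306] [ 0.5181 -0.2889] 0.0002343704544240955
[ 0.55779815 -0.22974463  0.099     ] pin
pin +,+ from centre [ 0.55854717 -0.23182189]
```

```bash
python3 -m crank '[[-0.01,-0.06,0,0,0,0,1],[-0.02,-0.16,0,0,0,0,1],[-0.03,-0.29,0,0,0,0,1],[-0.04,-0.43,0,0,0,0,1],[-0.06,-0.57,0,0,0,0,1],[-0.08,-0.71,0,0,0,0,1],[-0.09,-0.85,0,0,0,0,1],[-0.1,-1,0,0,0,0,1]]' && python3 -m crank '[[-0.01,-0.13,0,0,0,0,1],[-0.02,-0.27,0,0,0,0,1],[-0.03,-0.41,0,0,0,0,1],[-0.04,-0.55,0,0,0,0,1],[-0.05,-0.67,0,0,0,0,1],[-0.05,-0.74,0,0,0,0,1],[-0.05,-0.765,0,0,0,0,1],[-0.05,-0.765,0,0,0,0,1]]'
python3 - <<'E'
from h import *
o=status.get_obs();pose=(o["tool_pos"],o["ee_rot"])
for c in ["wrist","scene","side"]:
    im=eyes.read_camera(c); cv2.imwrite(f"pics/s_{c}.png",im[:,:,::-1])
    if c!="wrist":
        y,x=(150,200) if c=="scene" else (120,260)
        cv2.imwrite(f"pics/s_{c}z.png",cv2.resize(im[y:y+120,x:x+140,::-1],None,fx=5,fy=5,interpolation=cv2.INTER_CUBIC))
np.save("s.npy",np.r_[pose[0],pose[1]])
print(o["t"],o["tool_pos"],o["force"])
a=np.radians(10.6);c0=np.array([.516,-.2925])
for s in (1,-1):
    p=c0+s*np.array([.052*(np.cos(a)-np.sin(a)),.052*(np.sin(a)+np.cos(a))]); print(proj("wrist",[*p,.099],pose).round(1))
E
```

```text
t: 25.7
tool_pos: [0.5204, -0.2169, 0.1875]
ee_rot: [0.068, -0.704, 0.068, 0.704]
force: [0.2, -0.3, -2.7]
width: 0.0278
t: 26.5
tool_pos: [0.5157, -0.2922, 0.1874]
ee_rot: [0.068, -0.704, 0.068, 0.704]
force: [-0.2, 0.6, -3.1]
width: 0.0279
26.5 [ 0.5156621  -0.29216376  0.18738617] [-0.23627488  0.61534088 -3.12083365]
[[222.7 197.5]]
[[421.  280.7]]
```

View pics/s_wrist.png

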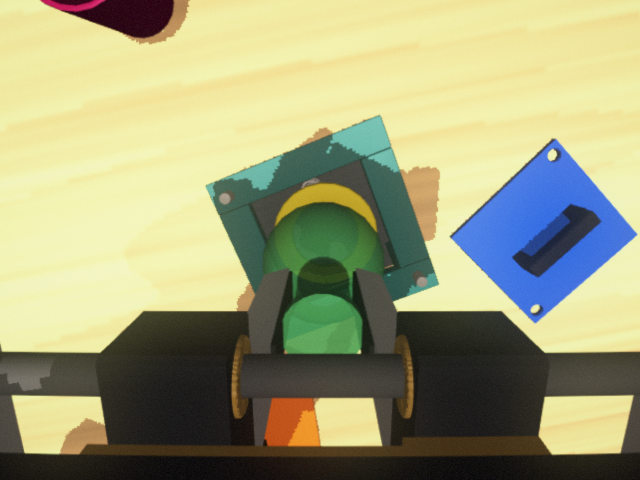

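View pics/s_scenez.png

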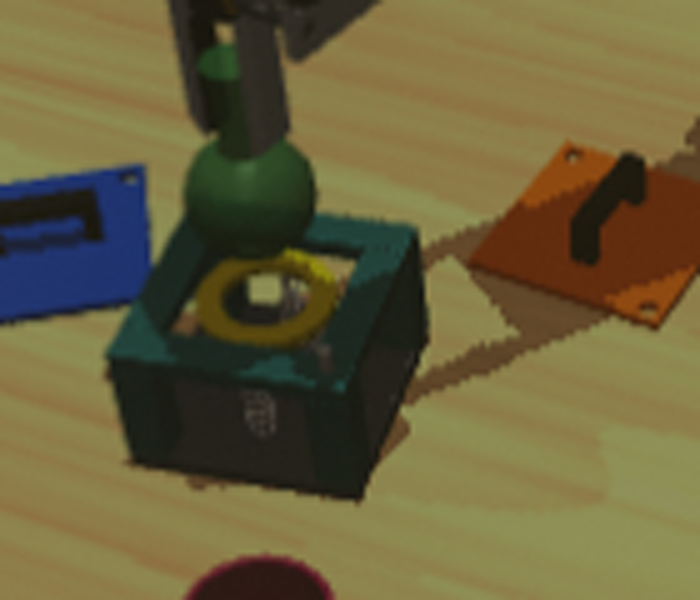

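View pics/s_sidez.png

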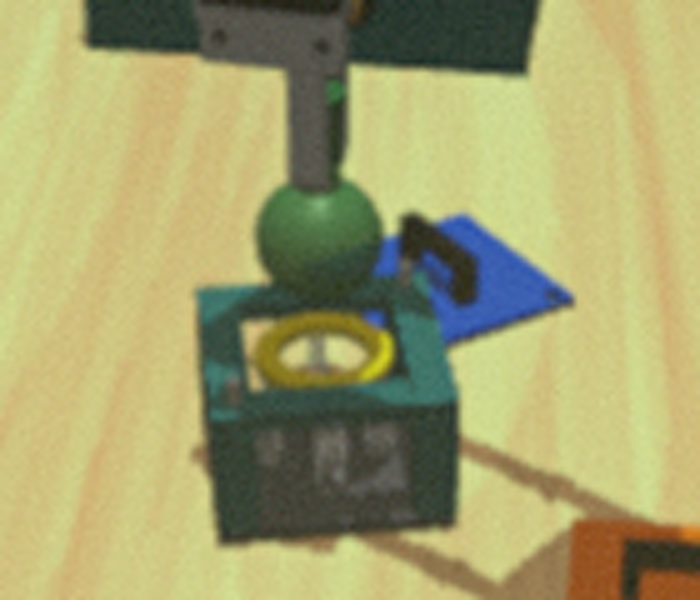

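```bash
python3 - <<'E'
from h import *
v=np.load("s.npy"); T=v[:3]
f=T[2]-.0672
for c,(y,x) in (("scene",(150,200)),("side",(120,260))):
    P=proj(c,[[T[0],T[1],f+.030],[T[0],T[1],f+.115],[T[0],T[1],f],[.516,-.2925,.08]]); print(c,((P-[x,y])*5).round(0).tolist())
print(proj("wrist",[[T[0],T[1],f+.030],[T[0],T[1],f+.115]],(T,v[3:])).round(1).tolist())
for c in ("scene","side"):
    im=cv2.imread(f"pics/s_{c}.png"); hsv=cv2.cvtColor(im,cv2.COLOR_BGR2HSV); y,x=(150,200) if c=="scene" else (120,260)
    m=cv2.inRange(hsv,(45,60,20),(75,255,255))[y:y+60,x:x+140]
    n,l,s,cc=cv2.connectedComponentsWithStats(m); k=1+np.argmax(s[1:,4]); print(c,s[k]*5,cc[k]*5)
E
```

```text
scene [[250.0, 191.0], [227.0, 56.0], [257.0, 236.0], [266.0, 293.0]]
side [[320.0, 234.0], [318.0, 87.0], [320.0, 284.0], [320.0, 347.0]]
[[324.3, 263.0], [325.7, 334.4]]
scene [ 145  140  220  160 2665] [235.24390244 209.46529081]
side [ 260  155  165  145 2250] [322.03333333 237.63333333]
```

The flask and ring line up with their predicted places to within about 1–2 mm: pins at (224,198) and (421,281) against predicted (223,198) and (421,281). I lower to just above the ring.

```bash
python3 -m crank '[[0,0,-0.05,0,0,0,1],[0,0,-0.12,0,0,0,1],[0,0,-0.19,0,0,0,1],[0,0,-0.26,0,0,0,1],[0,0,-0.32,0,0,0,1],[0,0,-0.38,0,0,0,1],[0,0,-0.42,0,0,0,1],[0,0,-0.42,0,0,0,1]]' && python3 -m crank '[[0,0,-0.01,0,0,0,1],[0,0,-0.02,0,0,0,1],[0,0,-0.03,0,0,0,1],[0,0,-0.04,0,0,0,1],[0,0,-0.05,0,0,0,1],[0,0,-0.06,0,0,0,1],[0,0,-0.06,0,0,0,1],[0,0,-0.06,0,0,0,1]]'
```

```text
t: 27.45
tool_pos: [0.5153, -0.2918, 0.1447]
ee_rot: [0.068, -0.703, 0.068, 0.704]
force: [0.5, -0.4, -2.6]
width: 0.0281
t: 28.25
tool_pos: [0.5158, -0.2923, 0.1398]
ee_rot: [-0.068, 0.704, -0.068, -0.704]
force: [-0.6, -0.1, 2.0]
width: 0.0279
```

```bash
python3 -m crank '[[0,0,-0.02,0,0,0,1],[0,0,-0.04,0,0,0,1],[0,0,-0.06,0,0,0,1],[0,0,-0.08,0,0,0,1],[0,0,-0.1,0,0,0,1],[0,0,-0.12,0,0,0,1],[0,0,-0.12,0,0,0,1],[0,0,-0.12,0,0,0,1]]'
python3 - <<'E'
from h import *
o=status.get_obs();pose=(o["tool_pos"],o["ee_rot"]);print(o["tool_pos"],o["force"],o["moment"])
for c in ["wrist","scene","side"]:
    im=eyes.read_camera(c)
    y,x=(150,200) if c=="scene" else (120,260)
    cv2.imwrite(f"pics/t_{c}.png",im[:,:,::-1] if c=="wrist" else cv2.resize(im[y:y+120,x:x+140,::-1],None,fx=5,fy=5,interpolation=cv2.INTER_CUBIC))
E
```

```text
t: 29.05
tool_pos: [0.5158, -0.2923, 0.1277]
ee_rot: [-0.068, 0.704, -0.068, -0.704]
force: [-1.5, -0.4, 4.6]
width: 0.0278
[ 0.51576918 -0.29227576  0.12766919] [-1.49464685 -0.41726953  4.60967977] [-0.00519638  0.13218173  0.02305868]
```

View pics/t_wrist.png

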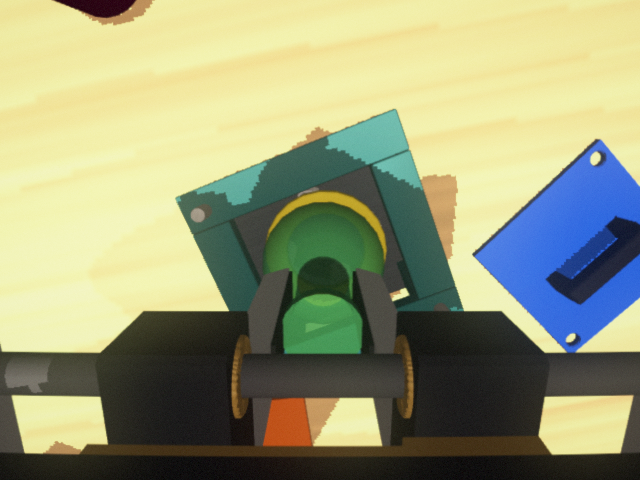

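View pics/t_scene.png

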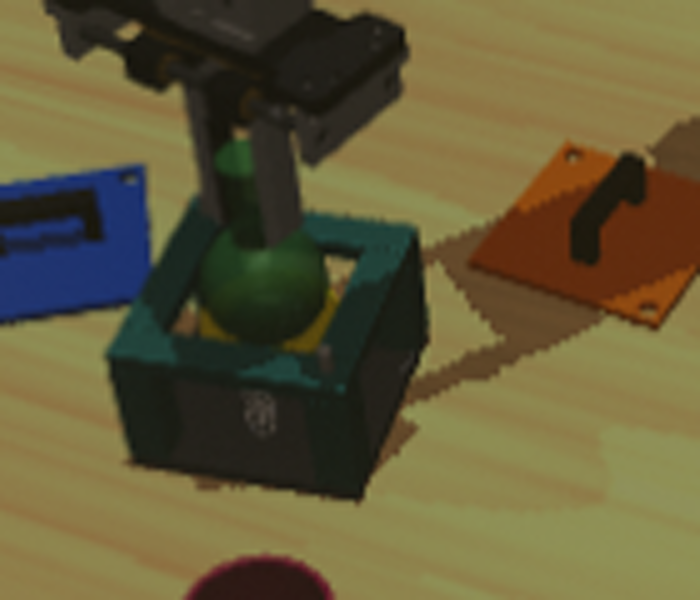

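View pics/t_side.png

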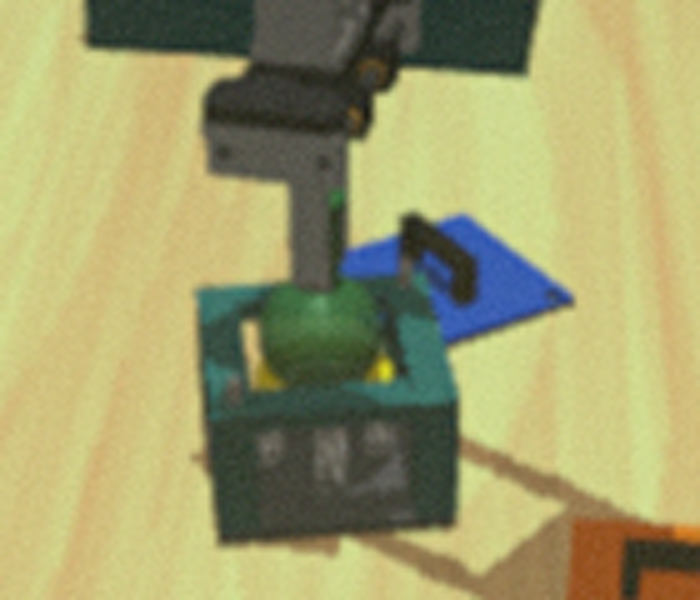

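The flask sits in the ring and the ring is moving down. There is a small sideways force of -1.5 N in x, so I ease x by 1 mm and keep pressing towards the stop, expected near TCP z 0.118–0.119.

```bash
python3 -m crank '[[-0.01,0,-0.02,0,0,0,1],[-0.01,0,-0.04,0,0,0,1],[-0.01,0,-0.05,0,0,0,1],[-0.01,0,-0.06,0,0,0,1],[-0.01,0,-0.07,0,0,0,1],[-0.01,0,-0.08,0,0,0,1],[-0.01,0,-0.08,0,0,0,1],[-0.01,0,-0.08,0,0,0,1]]' && python3 -m crank '[[0,0,-0.003,0,0,0,1],[0,0,-0.006,0,0,0,1],[0,0,-0.01,0,0,0,1],[0,0,-0.013,0,0,0,1],[0,0,-0.016,0,0,0,1],[0,0,-0.02,0,0,0,1],[0,0,-0.02,0,0,0,1],[0,0,-0.02,0,0,0,1]]'
```

```text
t: 30.0
tool_pos: [0.5151, -0.2924, 0.1202]
ee_rot: [-0.068, 0.704, -0.068, -0.703]
force: [-0.8, -0.9, 7.4]
width: 0.0281
t: 30.8
tool_pos: [0.5157, -0.2929, 0.1199]
ee_rot: [-0.067, 0.705, -0.069, -0.703]
force: [-3.1, 0.5, 13.5]
width: 0.0278
```

```bash
python3 -m crank '[[-0.005,0,-0.003,0,0,0,1],[-0.01,0,-0.006,0,0,0,1],[-0.012,0,-0.01,0,0,0,1],[-0.012,0,-0.012,0,0,0,1],[-0.012,0,-0.012,0,0,0,1],[-0.012,0,-0.012,0,0,0,1],[-0.012,0,-0.012,0,0,0,1],[-0.012,0,-0.012,0,0,0,1]]'
python3 - <<'E'
from h import *
for k in range(3):
    o=status.get_obs();print(o["tool_pos"],o["force"],o["moment"],o["width"])
    c=["wrist","scene","side"][k]
    im=eyes.read_camera(c)
    y,x=(150,200) if c=="scene" else (120,260)
    cv2.imwrite(f"pics/u_{c}f.png",im[:,:,::-1])
    cv2.imwrite(f"pics/u_{c}.png",im[:,:,::-1] if c=="wrist" else cv2.resize(im[y:y+120,x:x+140,::-1],None,fx=5,fy=5,interpolation=cv2.INTER_CUBIC))
T=o["tool_pos"]
for c,(y,x) in (("scene",(150,200)),("side",(120,260))):
    P=proj(c,[[.5155,-.2925,.052+.030],[.5155,-.2925,.052+.115]]); print(c,((P-[x,y])*5).round(0).tolist())
E
```

```text
t: 31.6
tool_pos: [0.515, -0.2931, 0.1196]
ee_rot: [-0.067, 0.706, -0.069, -0.702]
force: [-2.0, 0.9, 17.5]
width: 0.0278
[ 0.51500328 -0.29310821  0.11957968] [-1.95500826  0.87848427 17.47337951] [ 0.36194073  0.29439195 -0.01628005] 0.027838498292228953
[ 0.51499344 -0.29306669  0.11956892] [-2.97759161  0.28973671 17.29827708] [0.40655461 0.31115878 0.0933944 ] 0.028181397776391042
[ 0.5150192  -0.29306788  0.11955998] [-3.34216984  0.51503265 17.15622285] [0.36812632 0.31037214 0.05324982] 0.02784808552191134
scene [[266.0, 290.0], [245.0, 165.0]]
side [[321.0, 344.0], [320.0, 206.0]]
```

View pics/u_wrist.png

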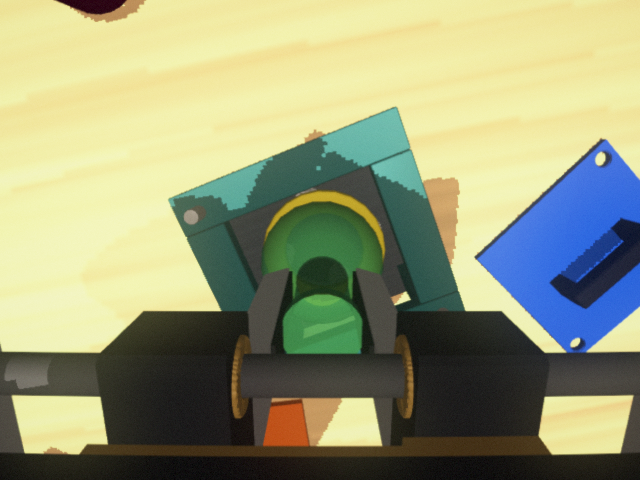

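View pics/u_scene.png

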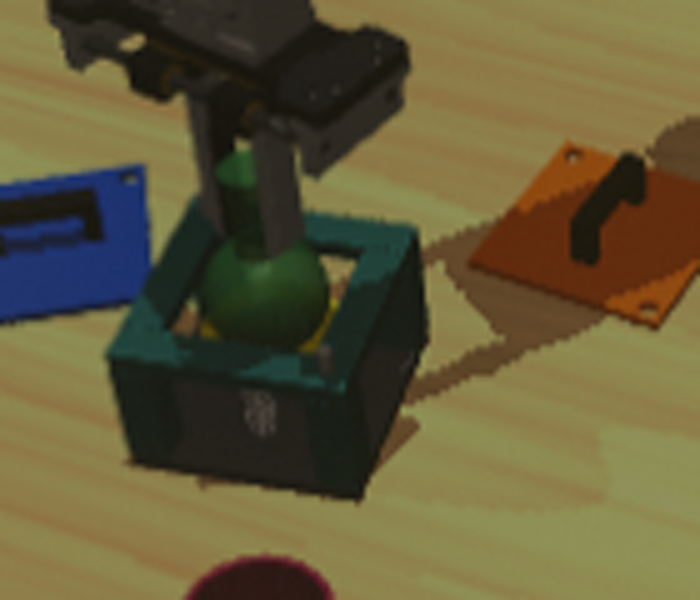

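View pics/u_side.png

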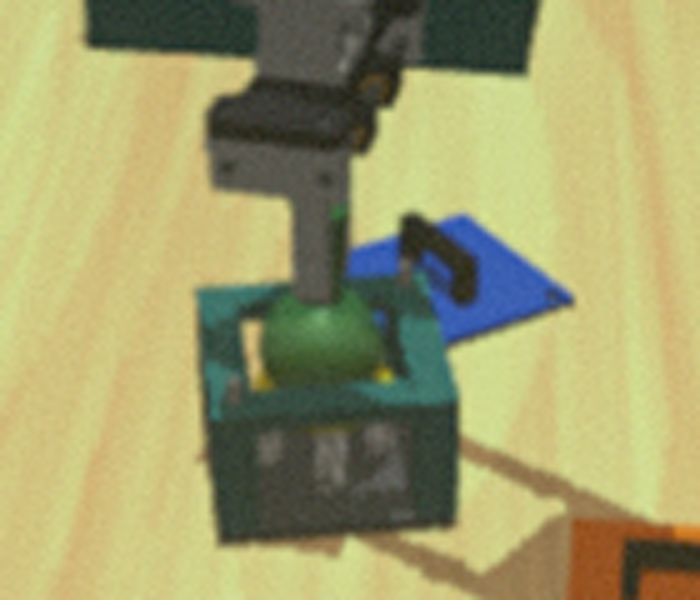

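```bash
python3 -m crank '[[0,0,0,0,0,0,1],[0,0,0,0,0,0,1],[0,0,0,0,0,0,1],[0,0,0,0,0,0,1],[0,0,0,0,0,0,1],[0,0,0,0,0,0,1],[0,0,0,0,0,0,1],[0,0,0,0,0,0,1]]'
python3 - <<'E'
from h import *
o=status.get_obs(); R=quat(o["ee_rot"]); print("tilt",np.degrees(np.arccos(-R[2,0])), R[:,0])
a=cv2.imread("pics/scene0.png"); b=cv2.imread("pics/u_scenef.png")
for n,(l,t,r,bt) in dict(shaker=(232,258,275,312),tumbler=(302,286,345,338),carton=(350,302,414,365),blue=(184,180,222,217)).items():
    print(n,cv2.absdiff(a[t:bt,l:r],b[t:bt,l:r]).mean().round(2))
E
```

```text
t: 32.55
tool_pos: [0.515, -0.2931, 0.1195]
ee_rot: [-0.067, 0.706, -0.069, -0.702]
force: [-1.1, -0.3, 18.6]
width: 0.0284
tilt 0.3140220836801134 [ 0.0045248  -0.0030926  -0.99998498]
shaker 3.38
tumbler 5.25
carton 5.4
blue 3.21
```

View pics/u_scenef.png

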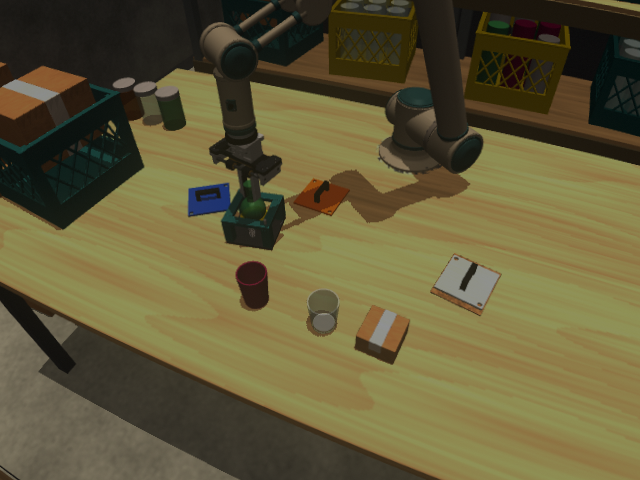

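The force holds at about 18 N with no creep. The flask is seated at (254,208), the cover lies on the mat at (467,284), and the tumbler, shaker and carton stand where they started. I hand in while pressing.

```bash
python3 -c "
from bench import env; print(env.close_job())"
```

```text
the job is handed in; nothing more can be done
None
```

I laid the cover flat on the cork mat and let go of it. I then set the green flask upright in the yellow ring and pressed it down to the stop. I handed the job in at about 32.6 s, with the gripper still holding it down.

- **At the stop:** the tool came down about 22 mm after touching the ring. Its force then rose steeply from 7 N to about 17–18 N over less than 1 mm. In the last 0.8 s hold it stayed there with no creep. The ring's position itself is inferred from these readings.
- **Upright:** the tool was tilted by 0.3°, and the flask's outline matched an upright one in both fixed cameras.
- **Cover and bystanders:** in the last overall picture the cover lies inside the mat's outline. The tumbler, shaker and carton look unmoved.

Two things differed from what I expected:
- **Grip on the lip:** the fingers hold the flask by its 30 mm lip (opening about 28 mm), because the lip touches the straight fingers before they reach the neck. It has held without visible slip.
- **Sideways force:** about 1–3 N remained in x at the stop. My position estimates for the housing differed between cameras by up to about 6 mm. I used the wrist camera's figure and eased x by about 2 mm while pressing.

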